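# Lay out the pay tray at the till

## Task

Set up the wooden pay tray for the day: from the front of the counter, to the right of the tray (not from the clutter at the back), put the round card reader, the mint tin, the hand-gel bottle (standing upright) and the slim black pen each into the nest of the tray that is shaped for it, resting fully down inside it. The stack of black cup lids and the kitchen timer among them look much the same but do not belong in the tray: leave them where they are.

Things in the scene. Friction and masses are not known exactly. Their poses are not given: they have to be found in the camera images.
- puck_c (a point): Round contactless card reader, a flat black disc 61 mm across and 20 mm high with a thin pale ring on top. Point: its centre, 10 mm above its underside.
- tin_c (a point): Pocket tin of mints, white with a green lid, 62 x 74 x 18 mm (x, y, z; the lid, its upper 6 mm, overhangs the lower part by 1 mm). Point: its centre, 9 mm above its underside. x is the narrow way.
- gel_c (a point): Hand-gel pump bottle, standing, pale blue, 134 mm high, the tallest thing, can obstruct a gripper beside it. Body 52 (x) by 34 (y) by 95 mm high, then a 20 mm wide neck and a pump; its nozzle head (14 mm wide in y, reaching 30 mm to -x) is 125 to 134 mm up. Point: on the body's axis, 67 mm above the underside, 28 mm below the body's top.
- pen_c (a point): Slim black pen lying on its side next to the tray, 133 mm long (x), treat as 22 mm wide (y) with its clip, 11 mm high. Point: its centre, 5.5 mm above its underside.
- round_nest_floor (a point): Nest for the card reader: two facing curved ribs of inner radius 38 mm, open on the two x sides for the fingers. Fixed 98 mm square light wood insert, one of three in a row along the tray in any order. Point: centre of its flat floor, 12 mm above the counter; dark ribs 7.5 mm above the floor; z up, y along the row, x across the tray.
- tin_nest_floor (a point): Nest for the mint tin: rectangle of ribs, 78 (x) by 90 mm (y) inside, 44 mm finger gaps mid-way on the x sides. The tin's narrow way goes along x, either way round. Fixed 98 mm square light wood insert, one of three in a row along the tray in any order. Point: centre of its flat floor, 12 mm above the counter; dark ribs 7.5 mm above the floor; z up, y along the row, x across the tray.
- bottle_nest_floor (a point): Nest for the gel bottle: smallest rectangle of ribs, 50 (x) by 68 mm (y) inside, 30 mm gaps mid-way on the x sides. The bottle's 52 mm way goes along y, either way round. Fixed 98 mm square light wood insert, one of three in a row along the tray in any order. Point: centre of its flat floor, 12 mm above the counter; dark ribs 7.5 mm above the floor; z up, y along the row, x across the tray.
- pen_rest_bed (a point): Pen rest, a fixed long cradle (162 mm along y, 56 along x) in the tray on the robot's side of the inserts: two raised saddles 50 mm either side of its middle, walls 7 mm above them and 38 mm apart, end stops 150 mm apart; between the saddles it is open, 8 mm deep, for fingers. Point: its middle at the saddles' top, 16 mm above the counter. The pen lies along y, either way round.
- lids_c (a point): Stack of black cup lids, a round black drum 69 mm across and 39 mm high; stays where it is. Point: its centre, 19.5 mm up.
- timer_c (a point): Kitchen timer lying on its back, white, 69 x 72 x 21 mm, with a display and three round buttons; stays where it is. Point: its centre, 10 mm up.
Things that resemble listed ones, but are neither listed nor needed, are in the scene too. Of the things like the part that bears puck_c, leave any that is red; of the rest the smaller one is meant. Leave any orange look-alike of the part that bears tin_c alone.

How it is judged:
By the outcome, as a careful person would: the job done as asked, in the order asked, and still so for the second after the job is handed in, with the robot touching nothing.
It also fails if it takes over 123 s, if anything falls off the work surface, if the arm or the gripper's body presses on something with over 40 N, if the wrist force passes 120 N, or if a joint passes its speed limit or range.

## Robot

A 6-joint arm with a two-finger parallel gripper is mounted at the origin on a cart in front of the work surface, level with it; the furniture and walls round the work are solid. World frame = base frame: x ahead of the robot, y to its left, z up, the work surface at z = 0. Lengths are in mm, angles in rad, forces in N, time in s.
With the tool pointing down it reaches from about 300 to 775 mm from the base axis. Payload 14.6 kg.
Tool frame: the origin (TCP) lies between the finger pads; the fingertips stand 11 mm ahead of it and the grasp point (between the pads) lies 8 mm behind it; z points along the fingers, y is the direction in which the jaws open and shut (so a half turn about z gives the same grasp; the last joint's range is limited). The gripper opens to 94 mm and grips with 3 to 60 N. Pads are 16 mm wide; open, the fingers measure 119 mm over their backs; the gripper's body (75 mm by 177 mm) begins 78 mm behind the grasp point.
Start: joints at [-1.328, 0.3, 1.521, -0, 1.321, -0.067], TCP at [167.67, -523.809, 216.446] pointing down, gripper open.
Joint ranges: [-3.03, 3.03], [-0.79, 2.21], [0.23, 2.52], [-1.04, 4.18], [0, 3.07], [-2.55, 2.55]. Speed limits (rad/s): [2.22, 2.22, 2.57, 3.14, 3.14, 3.14].

## Interface

Orientations are given as [roll, pitch, yaw] about the fixed x, y, z axes, in that order (R = Rz(yaw) Ry(pitch) Rx(roll)).
In Python, from cell import arm gives the robot as it stands.
- The arm moves only by the tool jog_arm, never from a script. Its argument "motion" is a list of rows, each a list of 7 numbers: the shift along the tool's x, y, z normalised to -1 to 1, where 1 is 50 cm, then the turn, a rotation vector about the tool's x, y, z normalised to -1 to 1, where 1 is 90 degrees, then the opening, from 0 (shut) to 1 (fully open). In form: [[tx, ty, tz, ax, ay, az, hand], ...]. A call has 1 to 10 rows; each row shifts and turns the commanded pose from where the row before left it, along the tool's axes as they then stand; what a row does not reach is not made up. A row lasts 1/10 s, in which the tool goes at most 50 mm and 8.59 degrees, less where a joint would pass 70% of its speed; a pose out of reach is approached as far as the arm can. A call with a number of a shift or a turn outside -1 to 1 is refused whole. A call with a gripper value outside its range is refused whole. The fingers move at their own pace and stop on an object; the grip force is fixed at half the most. Time passes only in rows, so rows that do not move let the fingers close. It gives the time, the measured TCP pose, the force and the opening at its end, in the units of the state.
- arm.state(): the state, without advancing time (a new reading comes with each control period).
- arm.read_camera(name): name is "side" or "top" or "wrist"; returns the picture (480x640x3 uint8, red, green, blue); there is no depth.
- arm.get_calibration(name): a dict with "fovy" (degrees; the focal length in pixels is half the picture's height over the tangent of half this angle, whatever the lens; pixels are square), "cx", "cy" (the principal point, pixels), "camera_from_world" (4x4, takes a point from world to camera coordinates); the wrist camera has in their place "T_tool_cam" (4x4, takes a point from camera to tool coordinates, whose origin is the TCP and whose axes are the flange's). Camera axes: x right, y down, z forward; pixel columns grow to the right and rows downward; lengths in mm; the calibration is good to about 2 mm. A picture is of the moment at which its call begins: read the wrist's pose just before it. get_calibration takes no time and is no camera call.
- arm.hand_in(): hands the job in, once; it reports no verdict.
The state is a dict: "time_s": time; "joint_positions": joint angles; "qd": joint speeds; "effort": joint torques, N m; "position": TCP position; "tool_rot": TCP orientation; "contact_force": force on the tool from outside, world axes, zero at the start; "ft_torque": the same for the moment, N m; "gripper_width": opening from 0.0 (shut) to 1.0 (fully open).
Only numpy, scipy, OpenCV 4.12 (cv2) and the standard library are available. Lean on these libraries where they do the work, as an engineer would, in place of code of your own. Each camera call takes 0.05 s, during which the arm holds its last target. There are 200 camera calls.

## Working session

There is one attempt and no reset: what is moved stays moved. The work goes in short steps, Python scripts to look and compute and a tool call to move; the robot and the scene stay as the last step left them, time stands still between calls to the robot, and variables do not carry over. Pictures are saved under pics/ and viewed, about 12 in all and at most 16, crops included, and the job is handed in when it is done.

Besides the shell and the picture viewer there is one more tool, called after "Request:" by a JSON object that holds its "op" and its "data". jog_arm: Moves the arm, as the interface text tells. Its arguments: {"type":"object","properties":{"motion":{"type":"array"}},"required":["motion"]}

```bash
mkdir -p pics; ls
python3 - <<'E'
from cell import arm
import cv2
print(arm.state())
for n in ("top","side","wrist"):
    c=arm.get_calibration(n); print(n,c)
    cv2.imwrite(f"pics/{n}0.png",arm.read_camera(n)[...,::-1])
E
```

```text
pics
{'time_s': 0.0, 'joint_positions': array([-1.32761489e+00,  3.00480200e-01,  1.52159072e+00,  1.48249099e-05,
        1.32068610e+00, -6.66059683e-02]), 'qd': array([-0.00145329, -0.0003235 , -0.00226374, -0.00059372,  0.00250249,
        0.00144923]), 'effort': array([ 9.97265524e-04, -5.31803799e+01, -3.52736270e+01,  7.09080650e-02,
        2.43729103e-02, -1.09736650e-04]), 'position': array([ 167.60805646, -523.57611513,  215.87724987]), 'tool_rot': array([-3.14043182e+00, -9.18240582e-05,  3.09783673e-01]), 'contact_force': array([-0.80899673,  0.23391476,  0.41577623]), 'ft_torque': array([ 0.02458005,  0.02626297, -0.00399857]), 'gripper_width': 0.9978505844765443}
top {'fovy': 50.9728811963366, 'cx': 328.6267449249825, 'cy': 240.41777202362528, 'camera_from_world': array([[ 2.00706385e-02, -9.99791286e-01,  3.81486988e-03,
        -1.27014887e+02],
       [-9.88350084e-01, -2.04164448e-02, -1.50822015e-01,
         5.33202514e+02],
       [ 1.50868423e-01, -7.43332814e-04, -9.88553573e-01,
         1.23370670e+03],
       [ 0.00000000e+00,  0.00000000e+00,  0.00000000e+
[... 218 characters left out ...]
2],
       [-5.30506429e-02, -5.25600816e-01, -8.49075622e-01,
         5.19324936e+01],
       [ 1.29118080e-01,  8.39524921e-01, -5.27756031e-01,
         1.90205771e+03],
       [ 0.00000000e+00,  0.00000000e+00,  0.00000000e+00,
         1.00000000e+00]])}
wrist {'fovy': 66.41269921968221, 'cx': 320.7794102881147, 'cy': 241.5250310623293, 'T_tool_cam': array([[-5.79610486e-04, -9.61272155e-01, -2.75600269e-01,
         8.03537731e+01],
       [ 9.99999233e-01, -2.55570860e-04, -1.21167113e-03,
        -1.45433635e+00],
       [ 1.09431032e-03, -2.75600760e-01,  9.61271566e-01,
        -1.68892788e+02],
       [ 0.00000000e+00,  0.00000000e+00,  0.00000000e+00,
         1.00000000e+00]])}
```

View pics/top0.png

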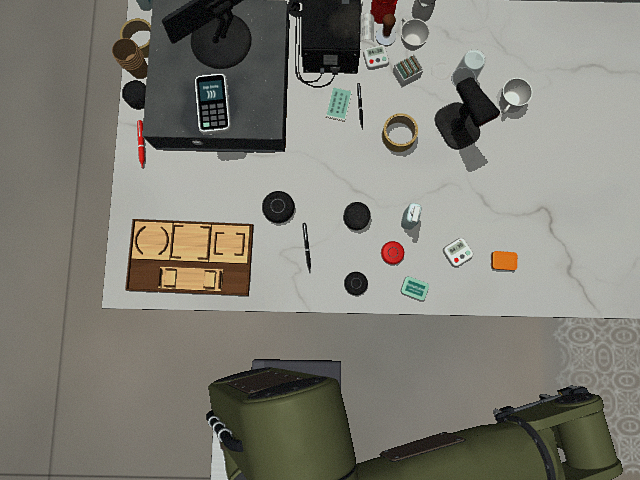

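View pics/side0.png

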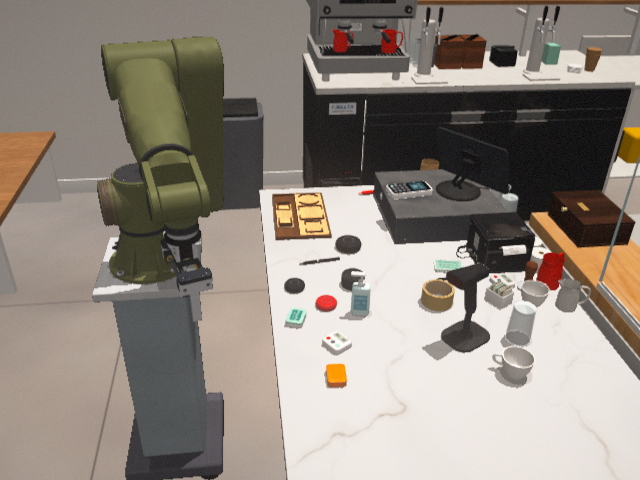

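Top view: tray at (127–253, 219–296) with the nests round (153,240), tin (191,240), bottle (230,243) and the pen rest (191,279). Black discs are at (278,207), (357,216) and (356,284); the pen is at (307,247), the gel at (413,215), the tin at (415,288) and the timer at (458,252). Measuring now.

```bash
cat > h.py <<'E'
import numpy as np, cv2
from scipy.spatial.transform import Rotation as R
from cell import arm
def cal(n,st=None):
    c=arm.get_calibration(n); f=240/np.tan(np.radians(c["fovy"])/2)
    if n=="wrist":
        T=np.eye(4); T[:3,:3]=R.from_euler("xyz",st["tool_rot"]).as_matrix(); T[:3,3]=st["position"]
        W=T@c["T_tool_cam"]
    else: W=np.linalg.inv(c["camera_from_world"])
    return f,c["cx"],c["cy"],W
def ray(C,p,z):
    f,cx,cy,W=C; d=W[:3,:3]@np.array([(p[0]-cx)/f,(p[1]-cy)/f,1]); o=W[:3,3]
    return o+d*(z-o[2])/d[2]
def proj(C,P):
    f,cx,cy,W=C; q=np.linalg.inv(W)@np.append(P,1); return np.array([f*q[0]/q[2]+cx,f*q[1]/q[2]+cy])
def snap(n,name=None):
    st=arm.state(); im=arm.read_camera(n)[...,::-1].copy()
    if name: cv2.imwrite(f"pics/{name}.png",im)
    return im,cal(n,st),st
def blobs(mask,C,z,lo=60,hi=1e6):
    cs,_=cv2.findContours(mask.astype(np.uint8),cv2.RETR_EXTERNAL,cv2.CHAIN_APPROX_NONE)
    for c in cs:
        if not lo<cv2.contourArea(c)<hi: continue
        w=np.array([ray(C,p,z)[:2] for p in c[:,0]],np.float32)
        (a,b),(s,t),an=cv2.minAreaRect(w)
        px=c[:,0].mean(0)
        print("px",px.round(),"xy",np.round((a,b),1),"size",np.round((s,t),1),"ang",round(an,1))
E
python3 - <<'E'
from h import *
im=cv2.imread("pics/top0.png"); C=cal("top")
roi=np.zeros(im.shape[:2],bool); roi[185:308,110:540]=1
hsv=cv2.cvtColor(im,cv2.COLOR_BGR2HSV)
H,S,V=cv2.split(hsv)
for z in(0,20,39):
    print("dark",z); blobs((V<75)&roi&(S<90)&(np.arange(640)>255),C,z,40)
print("green");blobs((H>65)&(H<95)&(S>60)&roi,C,18)
print("tray");blobs((H<25)&(S>60)&(V<230)&roi&(np.arange(640)<260),C,12,300)
cv2.imwrite("pics/topc.png",cv2.resize(im[195:305,115:315],None,fx=4,fy=4,interpolation=cv2.INTER_CUBIC))
s=cv2.imread("pics/side0.png")
cv2.imwrite("pics/sidec.png",cv2.resize(s[185:395,265:405],None,fx=3.8,fy=2.8*600/588,interpolation=cv2.INTER_CUBIC))
E
```

```text
dark 0
px [355. 283.] xy [ 431.  -187.7] size [58.1 58.6] ang 45.8
px [356. 217.] xy [ 609.5 -188.1] size [68.3 75.6] ang 72.5
px [278. 209.] xy [629.8  20.5] size [83.9 82.5] ang 46.2
dark 20
px [355. 283.] xy [ 429.7 -186.6] size [57.2 57.7] ang 45.8
px [356. 217.] xy [ 605.4 -187. ] size [67.2 74.4] ang 72.5
px [278. 209.] xy [625.4  18.4] size [82.6 81.2] ang 46.2
dark 39
px [355. 283.] xy [ 428.4 -185.6] size [56.4 56.8] ang 45.8
px [356. 217.] xy [ 601.5 -185.9] size [66.2 73.3] ang 72.5
px [278. 209.] xy [621.2  16.4] size [81.3 80. ] ang 46.2
green
px [415. 288.] xy [ 421.7 -337.4] size [62.3 45.5] ang 70.5
tray
px [189. 257.] xy [490.9 240.9] size [315.5 185.5] ang 88.7
```

View pics/topc.png

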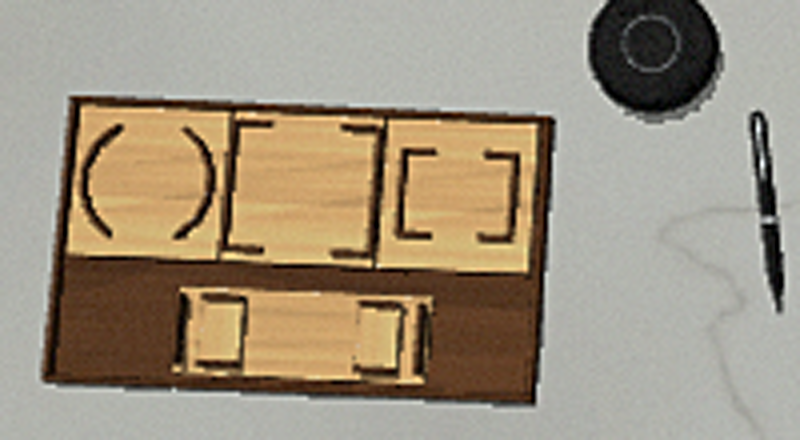

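View pics/sidec.png

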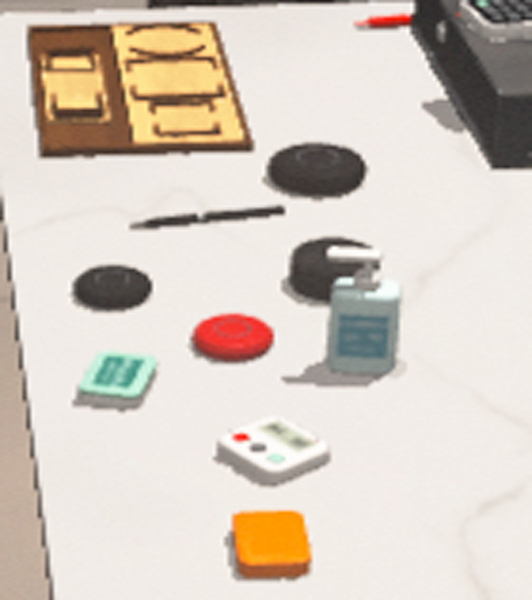

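The puck is the small black disc at (430,−187), measured at 58 mm. The lids are at (603,−186), and the big disc at (625,18) is a look-alike. The nests run from left to right: round, tin, bottle. I'll turn to yaw 90° and move over the puck.

Request:
{"op": "jog_arm", "data": {"motion": [[0, 0, 0, 0, 0, -0.09, 1], [0, 0, 0, 0, 0, -0.09, 1], [0, 0, 0, 0, 0, -0.09, 1], [0, 0, 0, 0, 0, -0.09, 1], [0, 0, 0, 0, 0, -0.09, 1], [0, 0, 0, 0, 0, -0.09, 1], [0, 0, 0, 0, 0, -0.09, 1], [0, 0, 0, 0, 0, -0.09, 1], [0, 0, 0, 0, 0, -0.083, 1]]}}

```text
time_s: 1.05
position: [167.7, -523.7, 216.2]
tool_rot: [-3.142, -0.0, 1.577]
contact_force: [-0.0, 0.5, -0.3]
gripper_width: 1.0
```

Request:
{"op": "jog_arm", "data": {"motion": [[0.067, 0.0525, 0, 0, 0, 0, 1], [0.067, 0.0525, 0, 0, 0, 0, 1], [0.067, 0.0525, 0, 0, 0, 0, 1], [0.067, 0.0525, 0, 0, 0, 0, 1], [0.067, 0.0525, 0, 0, 0, 0, 1], [0.067, 0.0525, 0, 0, 0, 0, 1], [0.067, 0.0525, 0, 0, 0, 0, 1], [0.067, 0.0525, 0, 0, 0, 0, 1], [0.067, 0.0525, 0, 0, 0, 0, 1], [0.067, 0.0525, 0, 0, 0, 0, 1]]}}

```text
time_s: 2.05
position: [430.8, -187.1, 216.5]
tool_rot: [3.142, 0.0, 1.571]
contact_force: [0.2, -0.4, 0.3]
gripper_width: 1.002
```

Run:
```python
from h import *
im,C,st=snap("wrist","w1"); print(st["time_s"],st["position"],st["tool_rot"])
H,S,V=cv2.split(cv2.cvtColor(im,cv2.COLOR_BGR2HSV))
print("dark z20");blobs((V<75)&(S<90),C,20,200)
print("green");blobs((H>65)&(H<95)&(S>50),C,18,200)
# top view base wood
t=cv2.imread("pics/top0.png");C=cal("top");H,S,V=cv2.split(cv2.cvtColor(t,cv2.COLOR_BGR2HSV))
roi=np.zeros(V.shape,bool); roi[215:300,120:256]=1
print("light");blobs(roi&(V>150)&(S>70),C,12,100)
```

```text
2.05 [ 430.80811346 -187.1023908   216.45804267] [3.14157745e+00 1.02214961e-05 1.57112010e+00]
dark z20
px [344. 393.] xy [ 420.  -382.1] size [805.4 267.7] ang 2.0
px [321. 218.] xy [ 430.9 -184.8] size [57.1 56.2] ang 90.0
px [495. 218.] xy [ 605.  -187.9] size [67.9 83.7] ang 72.3
px [452.  81.] xy [548.1 -56.6] size [64.5  8.1] ang 8.0
px [539.  17.] xy [622.8  -8. ] size [34.6 84.9] ang 90.0
px [148. 103.] xy [265.9 -59.2] size [137.5 168.5] ang 90.0
green
px [320. 352.] xy [ 428.4 -340.2] size [44.9 12.3] ang 70.4
px [307. 347.] xy [ 414.3 -335.2] size [44.8 14.8] ang 69.0
light
px [192. 278.] xy [434.7 235.7] size [159.7  55.1] ang 88.6
px [229. 244.] xy [527.  141.4] size [96.8 96.9] ang 88.8
px [190. 242.] xy [529.2 241.8] size [95.6 97.2] ang 88.4
px [152. 240.] xy [531.5 341.4] size [96.9 97. ] ang 88.6
```

View pics/w1.png

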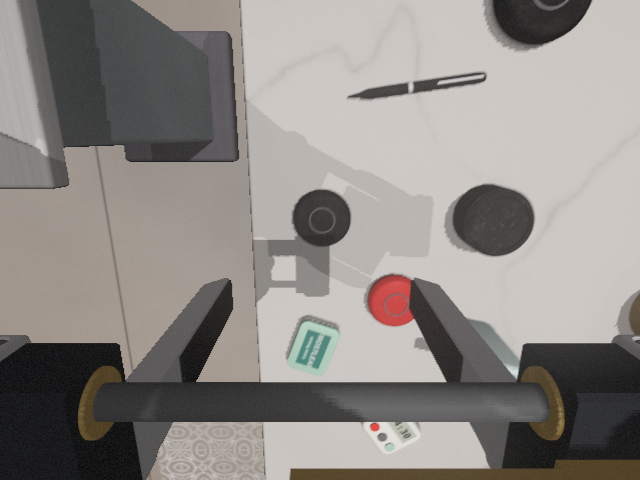

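Wrist view: the puck at px (321,218) reads (431,−185), within 2 mm of the top view's position. I'll go down and grip it.

Request:
{"op": "jog_arm", "data": {"motion": [[0.003, 0, 0.068, 0, 0, 0, 1], [0, 0, 0.068, 0, 0, 0, 1], [0, 0, 0.068, 0, 0, 0, 1], [0, 0, 0.068, 0, 0, 0, 1], [0, 0, 0.068, 0, 0, 0, 1], [0, 0, 0.034, 0, 0, 0, 1], [0, 0, 0.033, 0, 0, 0, 1], [0, 0, 0, 0, 0, 0, 1]]}}

```text
time_s: 2.9
position: [429.9, -187.2, 12.0]
tool_rot: [-3.141, -0.001, 1.571]
contact_force: [0.0, -0.9, -0.2]
gripper_width: 0.999
```

Request:
{"op": "jog_arm", "data": {"motion": [[0, 0, 0, 0, 0, 0, 0.4], [0, 0, 0, 0, 0, 0, 0.4], [0, 0, 0, 0, 0, 0, 0.4], [0, 0, 0, 0, 0, 0, 0.4], [0, 0, 0, 0, 0, 0, 0.4], [0, 0, 0, 0, 0, 0, 0.4], [0, 0, 0, 0, 0, 0, 0.4], [0, 0, 0, 0, 0, 0, 0.4]]}}

```text
time_s: 3.7
position: [430.1, -187.2, 13.1]
tool_rot: [3.141, 0.0, 1.571]
contact_force: [-0.8, -0.0, 1.7]
gripper_width: 0.636
```

Request:
{"op": "jog_arm", "data": {"motion": [[0, 0, -0.05, 0, 0, 0, 0.4], [0, 0, -0.09, 0, 0, 0, 0.4], [0, 0, -0.09, 0, 0, 0, 0.4], [0, 0, -0.09, 0, 0, 0, 0.4]]}}

```text
time_s: 4.1
position: [429.6, -187.0, 174.6]
tool_rot: [-3.141, -0.0, 1.571]
contact_force: [0.1, -1.1, -1.6]
gripper_width: 0.635
```

Request:
{"op": "jog_arm", "data": {"motion": [[0.096, 0.018, 0, 0, 0, 0, 0.4], [0.096, 0.018, 0, 0, 0, 0, 0.4], [0.096, 0.018, 0, 0, 0, 0, 0.4], [0.096, 0.018, 0, 0, 0, 0, 0.4], [0.096, 0.018, 0, 0, 0, 0, 0.4], [0.096, 0.018, 0, 0, 0, 0, 0.4], [0.096, 0.018, 0, 0, 0, 0, 0.4], [0.096, 0.018, 0, 0, 0, 0, 0.4], [0.096, 0.018, 0, 0, 0, 0, 0.4], [0.096, 0.018, 0, 0, 0, 0, 0.4]]}}

```text
time_s: 5.1
position: [519.7, 294.9, 172.7]
tool_rot: [-3.141, 0.0, 1.571]
contact_force: [0.6, -0.2, -0.5]
gripper_width: 0.638
```

Request:
{"op": "jog_arm", "data": {"motion": [[0.049, 0.011, 0, 0, 0, 0, 0.4], [0.049, 0.011, 0, 0, 0, 0, 0.4], [0, 0, 0, 0, 0, 0, 0.4]]}}

```text
time_s: 5.4
position: [530.5, 344.1, 172.0]
tool_rot: [-3.141, 0.0, 1.574]
contact_force: [0.1, -1.0, -0.7]
gripper_width: 0.641
```

Run:
```python
from h import *
im,C,st=snap("wrist","w2"); print(st["time_s"],st["position"],st["tool_rot"],st["gripper_width"])
for n,p in dict(round=(531.5,341.4),tin=(529.2,241.8),bot=(527,141.4)).items(): print(n,proj(C,(*p,12)).round())
```

```text
5.4 [530.49220831 344.14791977 171.96209468] [-3.14064171e+00  2.01616830e-04  1.57351692e+00] 0.6406837824910769
round [323. 232.]
tin [320. 328.]
bot [318. 412.]
```

View pics/w2.png

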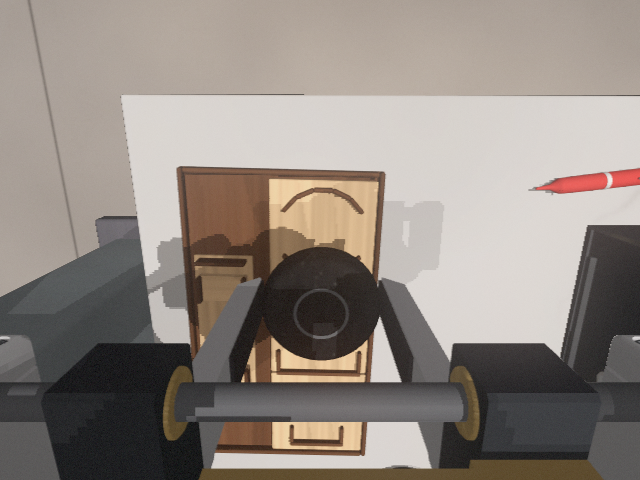

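Wrist view: the puck is held, its ring at (321,314), and the round nest's insert spans columns 270–378 with its far edge at row 180. I'll refine the nest position.

Run:
```python
from h import *
im=cv2.imread("pics/w2.png"); st=arm.state(); C=cal("wrist",st)
for p in [(271,179),(378,182),(270,240),(376,240),(324,180)]: print(p,ray(C,p,12).round(1))
for p in [(319,189),(284,212),(362,213)]: print("rib top",p,ray(C,p,19.5).round(1))
print("ring",ray(C,(321,314),st["position"][2]+7).round(1))
```

```text
(271, 179) [485.3 388.2  12. ]
(378, 182) [580.6 385.7  12. ]
(270, 240) [482.4 331.8  12. ]
(376, 240) [581.1 332.   12. ]
(324, 180) [532.5 387.4  12. ]
rib top (319, 189) [528.1 380.4  19.5]
rib top (284, 212) [496.9 359.9  19.5]
rib top (362, 213) [566.4 359.1  19.5]
ring [530.  341.5 179. ]
```

Request:
{"op": "jog_arm", "data": {"motion": [[-0.006, 0.002, 0.08, 0, 0, 0, 0.4], [0, 0, 0.08, 0, 0, 0, 0.4], [0, 0, 0.07, 0, 0, 0, 0.4], [0, 0, 0.03, 0, 0, 0, 0.4], [0, 0, 0.03, 0, 0, 0, 0.4], [0, 0, 0.003, 0, 0, 0, 0.4], [0, 0, 0, 0, 0, 0, 0.4]]}}

```text
time_s: 6.15
position: [532.4, 339.0, 27.5]
tool_rot: [3.14, -0.001, 1.571]
contact_force: [-0.2, 0.2, -0.3]
gripper_width: 0.636
```

Request:
{"op": "jog_arm", "data": {"motion": [[0, 0, 0.002, 0, 0, 0, 0.4], [0, 0, 0, 0, 0, 0, 0.4], [0, 0, 0, 0, 0, 0, 0.74], [0, 0, 0, 0, 0, 0, 0.74], [0, 0, 0, 0, 0, 0, 0.74], [0, 0, 0, 0, 0, 0, 0.74]]}}

```text
time_s: 6.75
position: [531.9, 338.8, 25.6]
tool_rot: [3.141, -0.0, 1.571]
contact_force: [0.2, 0.1, -0.5]
gripper_width: 0.744
```

Request:
{"op": "jog_arm", "data": {"motion": [[0, 0, -0.06, 0, 0, 0, 0.74], [0, 0, -0.09, 0, 0, 0, 1], [0, 0, -0.09, 0, 0, 0, 1], [0, 0, -0.09, 0, 0, 0, 1], [0, 0, -0.09, 0, 0, 0, 1], [0, 0, 0, 0, 0, 0, 1]]}}

```text
time_s: 7.35
position: [533.3, 339.7, 242.5]
tool_rot: [3.132, -0.005, 1.571]
contact_force: [0.5, 0.2, 0.2]
gripper_width: 1.001
```

Run:
```python
from h import *
im,C,st=snap("wrist","w3"); print(st["time_s"],st["position"],st["tool_rot"],st["gripper_width"])
H,S,V=cv2.split(cv2.cvtColor(im,cv2.COLOR_BGR2HSV))
blobs((V<75)&(S<90),C,32,200,9000)
cv2.imwrite("pics/w3c.png",cv2.resize(im[100:400,200:440],None,fx=2.0,fy=2.0))
```

```text
7.35 [533.34541607 339.70066061 242.53973119] [ 3.13246809 -0.00514545  1.57120099] 1.0012027114603788
px [390. 459.] xy [624.1  22. ] size [29.  31.4] ang 89.5
px [388. 447.] xy [620.9  43.6] size [72.2 80.4] ang 89.5
px [317. 218.] xy [531.5 340.6] size [57.9 57.2] ang 71.5
```

View pics/w3c.png

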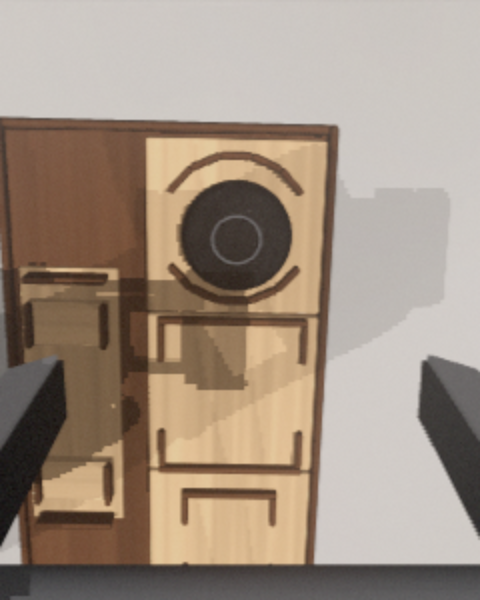

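The puck rests inside the round ribs: (531.5,340.6) against the nest at (531.5,341.4). Next, travel to the tin.

Request:
{"op": "jog_arm", "data": {"motion": [[-0.096, -0.016, 0, 0, 0, 0, 1], [-0.096, -0.016, 0, 0, 0, 0, 1], [-0.096, -0.016, 0, 0, 0, 0, 1], [-0.096, -0.016, 0, 0, 0, 0, 1], [-0.096, -0.016, 0, 0, 0, 0, 1], [-0.096, -0.016, 0, 0, 0, 0, 1], [-0.096, -0.016, 0, 0, 0, 0, 1], [-0.096, -0.016, 0, 0, 0, 0, 1], [-0.096, -0.016, 0, 0, 0, 0, 1], [-0.096, -0.016, 0, 0, 0, 0, 1]]}}

```text
time_s: 8.4
position: [450.9, -142.8, 234.2]
tool_rot: [-3.14, -0.001, 1.571]
contact_force: [1.3, 0.0, 0.2]
gripper_width: 0.998
```

Request:
{"op": "jog_arm", "data": {"motion": [[-0.096, -0.016, 0.02, 0, 0, 0, 1], [-0.096, -0.016, 0.02, 0, 0, 0, 1], [-0.096, -0.016, 0.02, 0, 0, 0, 1], [-0.096, -0.016, 0, 0, 0, 0, 1], [0, 0, 0, 0, 0, 0, 1]]}}

```text
time_s: 8.9
position: [418.1, -337.1, 203.2]
tool_rot: [-3.139, -0.002, 1.567]
contact_force: [0.4, -0.3, -0.0]
gripper_width: 0.999
```

Run:
```python
from h import *
im,C,st=snap("wrist","w4"); print(st["time_s"],st["position"],st["tool_rot"],st["gripper_width"])
H,S,V=cv2.split(cv2.cvtColor(im,cv2.COLOR_BGR2HSV))
m=((H>65)&(H<100)&(S>45)).astype(np.uint8)
m=cv2.morphologyEx(m,cv2.MORPH_CLOSE,np.ones((9,9)))
blobs(m,C,18,300)
```

```text
8.9 [ 418.12373121 -337.07042449  203.17905402] [-3.13906779e+00 -1.52984293e-03  1.56656089e+00] 0.9985287889924512
px [630. 435.] xy [ 776.9 -597.2] size [27.6 63.8] ang 13.0
px [ 62. 419.] xy [ 107.3 -565.4] size [188.  175.4] ang 89.9
px [325. 226.] xy [ 421.8 -340.3] size [48.3 32.8] ang 70.2
```

View pics/w4.png

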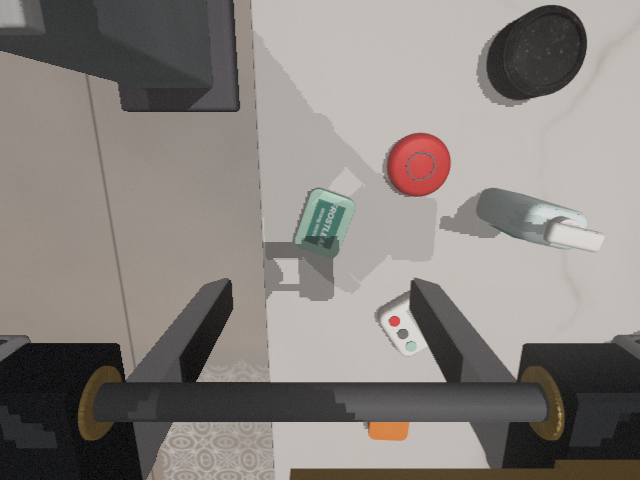

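The green mask caught only the label. I'll measure the whole tin before gripping, because its size has to match.

Run:
```python
from h import *
im=cv2.imread("pics/w4.png"); st=arm.state(); C=cal("wrist",st)
H,S,V=cv2.split(cv2.cvtColor(im,cv2.COLOR_BGR2HSV))
print(H[222,270:385:3],S[222,270:385:3],V[222,270:385:3],sep="\n")
b,g,r=[x.astype(int) for x in cv2.split(im)]
blobs(cv2.morphologyEx(((g-r)>12).astype(np.uint8),cv2.MORPH_CLOSE,np.ones((9,9))),C,18,300,20000)
blobs(((r-g)>60),C,10,300,20000)
print(proj(C,(421.8,-340.3,18)))
cv2.imwrite("pics/w4c.png",cv2.resize(im[170:280,270:450],None,fx=4.4,fy=4.4,interpolation=cv2.INTER_CUBIC))
```

```text
[10 15 15 12 11 13 19 11 13 11 63 73 72 72 84 83 80 84 83 48 74 84 83 84
 74 73 72 13 17 15 13 11 15 13 13 13  8 10 20]
[ 13  12  12  14  12  13  12  12  13  15  24  37  38  38 100  95  50  98
  98   7  22 105 100  98  35  37  36  13  10  12  13  12  12  10  13  13
  12  13  13]
[173 175 172 176 174 175 173 173 175 137 118 172 174 173 115 116 149 115
 115 186 171 114 115 114 175 174 176 174 174 175 175 176 174 175 174 176
 176 174 177]
px [324. 223.] xy [ 421.1 -335.3] size [63.4 46.1] ang 70.4
px [388. 430.] xy [ 497.7 -592.6] size [24.9 46.7] ang 89.9
px [418. 165.] xy [ 512.7 -279. ] size [59.2 59.4] ang 2.6
[324.91152903 228.44405267]
```

View pics/w4c.png

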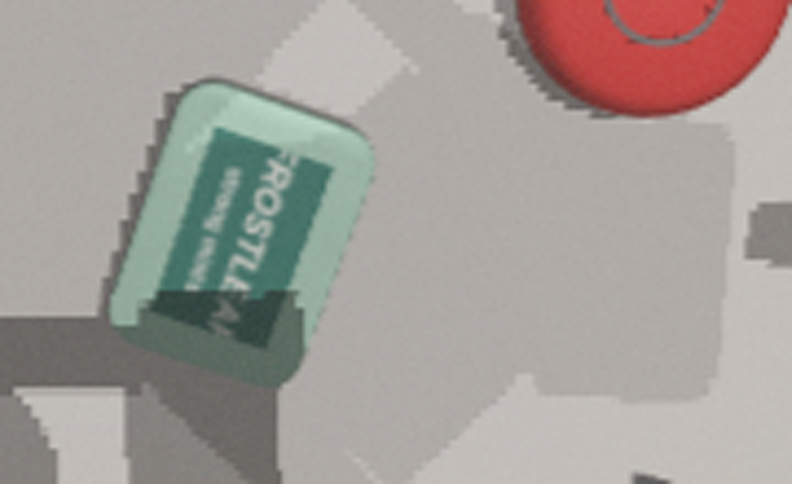

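The tin measures about 63×46 mm at (421.3,−336), with its long axis at 70.4°. That is smaller than the stated 74×62, but it is the only green mint tin ("FROSTLEAF strong mints") at the front. The grip will check its width. Turn by −19.4°, go down and grip.

Request:
{"op": "jog_arm", "data": {"motion": [[0.002, 0.006, 0, 0, 0, 0, 1], [0, 0, 0.05, 0, 0, 0.072, 1], [0, 0, 0.05, 0, 0, 0.072, 1], [0, 0, 0.05, 0, 0, 0.071, 1], [0, 0, 0.08, 0, 0, 0, 1], [0, 0, 0.08, 0, 0, 0, 1], [0, 0, 0.04, 0, 0, 0, 1], [0, 0, 0.03, 0, 0, 0, 1], [0, 0, 0, 0, 0, 0, 1]]}}

```text
time_s: 9.85
position: [423.0, -330.7, 14.0]
tool_rot: [-3.139, -0.001, 1.235]
contact_force: [0.3, -0.0, 0.3]
gripper_width: 1.005
```

Request:
{"op": "jog_arm", "data": {"motion": [[0, 0, 0, 0, 0, 0, 0.2], [0, 0, 0, 0, 0, 0, 0.2], [0, 0, 0, 0, 0, 0, 0.2], [0, 0, 0, 0, 0, 0, 0.2], [0, 0, 0, 0, 0, 0, 0.2], [0, 0, 0, 0, 0, 0, 0.2], [0, 0, 0, 0, 0, 0, 0.2], [0, 0, 0, 0, 0, 0, 0.2], [0, 0, 0, 0, 0, 0, 0.2], [0, 0, 0, 0, 0, 0, 0.2]]}}

```text
time_s: 10.85
position: [423.1, -332.3, 15.5]
tool_rot: [3.142, 0.0, 1.233]
contact_force: [-1.2, 0.7, 2.8]
gripper_width: 0.492
```

The tin is gripped at 46 mm. Lift, turn to the tray's yaw of 88.7°, and travel.

Request:
{"op": "jog_arm", "data": {"motion": [[0, 0, -0.04, 0, 0, 0, 0.2], [0, 0, -0.07, 0, 0, -0.067, 0.2], [0, 0, -0.07, 0, 0, -0.067, 0.2], [0, 0, -0.07, 0, 0, -0.066, 0.2], [0, 0, -0.07, 0, 0, 0, 0.2]]}}

```text
time_s: 11.35
position: [422.9, -332.0, 176.7]
tool_rot: [-3.141, -0.0, 1.551]
contact_force: [0.1, 0.3, -1.2]
gripper_width: 0.489
```

Request:
{"op": "jog_arm", "data": {"motion": [[0.096, 0.0155, 0, 0, 0, 0, 0.2], [0.096, 0.0155, 0, 0, 0, 0, 0.2], [0.096, 0.0155, 0, 0, 0, 0, 0.2], [0.096, 0.0155, 0, 0, 0, 0, 0.2], [0.096, 0.0155, 0, 0, 0, 0, 0.2], [0.096, 0.0155, 0, 0, 0, 0, 0.2], [0.096, 0.0155, 0, 0, 0, 0, 0.2], [0.096, 0.0155, 0, 0, 0, 0, 0.2], [0.096, 0.0155, 0, 0, 0, 0, 0.2], [0.096, 0.0155, 0, 0, 0, 0, 0.2]]}}

```text
time_s: 12.35
position: [511.6, 147.9, 175.4]
tool_rot: [-3.141, 0.0, 1.548]
contact_force: [-0.3, -0.8, -1.1]
gripper_width: 0.486
```

Request:
{"op": "jog_arm", "data": {"motion": [[0.096, 0.0155, 0, 0, 0, 0, 0.2], [0.096, 0.0155, 0, 0, 0, 0, 0.2], [0, 0, 0, 0, 0, 0, 0.2]]}}

```text
time_s: 12.65
position: [529.1, 246.0, 174.6]
tool_rot: [-3.141, -0.0, 1.552]
contact_force: [0.5, -0.6, -0.5]
gripper_width: 0.49
```

Run:
```python
from h import *
im,C,st=snap("wrist","w5"); print(st["time_s"],st["position"],st["tool_rot"],st["gripper_width"])
b,g,r=[x.astype(int) for x in cv2.split(im)]
print("tin");blobs(cv2.morphologyEx(((g-r)>12).astype(np.uint8),cv2.MORPH_CLOSE,np.ones((9,9))),C,st["position"][2]+4,300,30000)
```

```text
12.65 [529.12565215 246.02094073 174.64119765] [-3.14095814e+00 -4.67579916e-04  1.55201572e+00] 0.49014112887278355
tin
px [321. 315.] xy [528.3 241. ] size [63.1 45.4] ang 88.9
```

View pics/w5.png

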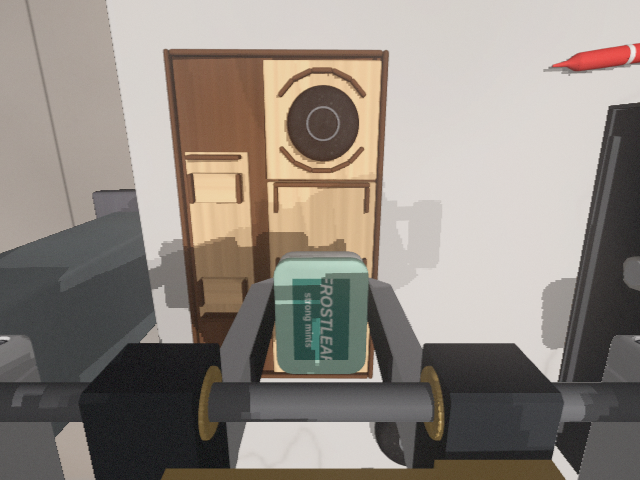

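Wrist view: the tin is held squarely at px (321,315), or (528.3,241) and 88.9°, above its nest. The puck is nested cleanly at (322,123). Lower the tin.

Request:
{"op": "jog_arm", "data": {"motion": [[0, 0, 0.08, 0, 0, 0, 0.2], [0, 0, 0.08, 0, 0, 0, 0.2], [0, 0, 0.07, 0, 0, 0, 0.2], [0, 0, 0.03, 0, 0, 0, 0.2], [0, 0, 0.03, 0, 0, 0, 0.2], [0, 0, 0.004, 0, 0, 0, 0.2], [0, 0, 0, 0, 0, 0, 0.2]]}}

```text
time_s: 13.4
position: [530.0, 241.4, 29.4]
tool_rot: [3.141, -0.0, 1.547]
contact_force: [0.1, -0.6, -0.6]
gripper_width: 0.491
```

```bash
python3 -c "
from h import *
st=arm.state();print(st['position'],st['contact_force'])"
```

```text
[529.98014571 241.43912476  29.3568984 ] [ 0.07539536 -0.59242836 -0.61351872]
```

The arm overshot after the fast stop and has now settled at y=241.4, so the tin sits about 5 mm short in y. I'll correct that, lower the rest and release.

Request:
{"op": "jog_arm", "data": {"motion": [[0.009, 0, 0, 0, 0, 0, 0.2], [0, 0, 0.003, 0, 0, 0, 0.2], [0, 0, 0.002, 0, 0, 0, 0.2], [0, 0, 0, 0, 0, 0, 0.2], [0, 0, 0, 0, 0, 0, 0.2]]}}

```text
time_s: 13.9
position: [530.1, 246.5, 27.6]
tool_rot: [3.14, -0.001, 1.548]
contact_force: [-4.3, 1.0, 10.8]
gripper_width: 0.491
```

Request:
{"op": "jog_arm", "data": {"motion": [[0, 0, 0, 0, 0, 0, 0.6], [0, 0, 0, 0, 0, 0, 0.6], [0, 0, 0, 0, 0, 0, 0.6], [0, 0, 0, 0, 0, 0, 0.6]]}}

```text
time_s: 14.3
position: [529.5, 245.9, 25.9]
tool_rot: [-3.142, 0.0, 1.548]
contact_force: [-0.2, -0.4, 0.5]
gripper_width: 0.599
```

Request:
{"op": "jog_arm", "data": {"motion": [[0, 0, -0.06, 0, 0, 0, 0.6], [0, 0, -0.09, 0, 0, 0, 1], [0, 0, -0.09, 0, 0, 0, 1], [0, 0, -0.09, 0, 0, 0, 1], [0, 0, -0.06, 0, 0, 0, 1], [0, 0, 0, 0, 0, 0, 1], [0, 0, 0, 0, 0, 0, 1], [0, 0, 0, 0, 0, 0, 1]]}}

```text
time_s: 15.1
position: [529.1, 245.8, 219.4]
tool_rot: [-3.139, 0.001, 1.548]
contact_force: [-0.0, -0.7, -0.7]
gripper_width: 1.0
```

Run:
```python
from h import *
im,C,st=snap("wrist","w6"); print(st["time_s"],st["position"],st["tool_rot"],st["gripper_width"])
b,g,r=[x.astype(int) for x in cv2.split(im)]
H,S,V=cv2.split(cv2.cvtColor(im,cv2.COLOR_BGR2HSV))
print("tin");blobs(cv2.morphologyEx(((g-r)>12).astype(np.uint8),cv2.MORPH_CLOSE,np.ones((9,9))),C,30,300,30000)
print("light");blobs((V>140)&(S>70),C,12,1500,30000)
t,C,_=snap("top","top1")
b,g,r=[x.astype(int) for x in cv2.split(t)]; H,S,V=cv2.split(cv2.cvtColor(t,cv2.COLOR_BGR2HSV))
roi=np.zeros(V.shape,bool); roi[195:240,395:435]=1
for z in (95,): blobs(((b-r)>8)&roi,C,z,20)
s,C2,_=snap("side","side1")
cv2.imwrite("pics/gel.png",np.hstack([cv2.resize(t[190:245,385:440],(550,550),interpolation=cv2.INTER_CUBIC),cv2.resize(s[260:330,335:360+0],(200,550),interpolation=cv2.INTER_CUBIC)]))
```

```text
15.1 [529.08544634 245.76192708 219.36308143] [-3.13933214e+00  9.33199206e-04  1.54755738e+00] 0.9999344958847974
tin
px [322. 226.] xy [529.1 240.5] size [62.  45.8] ang 88.7
light
px [326. 305.] xy [526.  140.5] size [96.5 98.3] ang 88.7
px [326. 217.] xy [528.5 240.7] size [96.9 98.1] ang 88.7
px [230. 184.] xy [436.2 269.8] size [94.3 56.3] ang 88.6
px [321. 120.] xy [530.8 340.3] size [96.6 98.2] ang 88.6
px [411. 216.] xy [ 592.4 -316.7] size [37.7 66.9] ang 75.9
```

View pics/w6.png

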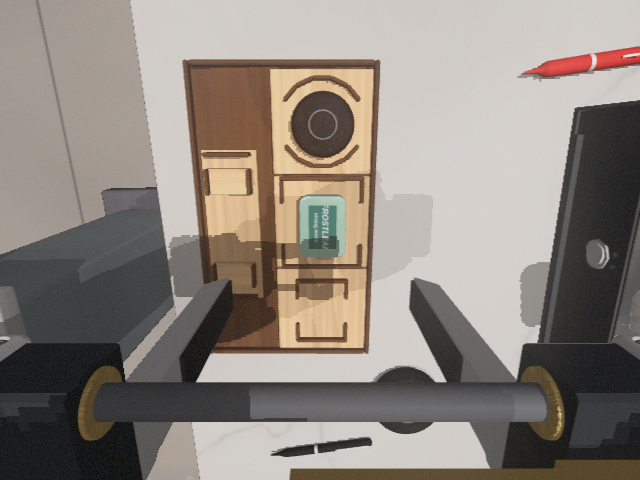

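The tin lies centred in its nest: (529.1,240.5) against (528.5,240.7). Next is the bottle, whose nozzle points about −x. I'll move above it and turn to yaw ≈ −9°, so that placing it at yaw 88.7° leaves the nozzle pointing −y, away from the rest.

Request:
{"op": "jog_arm", "data": {"motion": [[-0.094, 0.013, -0.01, 0, 0, 0, 1], [-0.094, 0.013, -0.01, 0, 0, 0, 1], [-0.094, 0.013, -0.01, 0, 0, 0, 1], [-0.094, 0.013, -0.01, 0, 0, 0, 1], [-0.094, 0.013, -0.01, 0, 0, 0, 1], [-0.094, 0.013, 0, 0, 0, 0, 1], [-0.094, 0.013, 0, 0, 0, 0, 1], [-0.094, 0.013, 0, 0, 0, 0, 1], [-0.094, 0.013, 0, 0, 0, 0, 1], [-0.094, 0.013, 0, 0, 0, 0, 1]]}}

```text
time_s: 16.25
position: [583.4, -227.4, 245.3]
tool_rot: [-3.141, -0.0, 1.548]
contact_force: [0.2, 0.2, 0.2]
gripper_width: 0.999
```

Request:
{"op": "jog_arm", "data": {"motion": [[-0.094, 0.013, 0, 0, 0, 0, 1], [-0.094, 0.013, 0, 0, 0, 0, 1], [0, 0, 0, 0, 0, 0.09, 1], [0, 0, 0, 0, 0, 0.09, 1], [0, 0, 0, 0, 0, 0.09, 1], [0, 0, 0, 0, 0, 0.09, 1], [0, 0, 0, 0, 0, 0.09, 1], [0, 0, 0, 0, 0, 0.09, 1], [0, 0, 0, 0, 0, 0.09, 1], [0, 0, 0, 0, 0, 0.09, 1]]}}

```text
time_s: 17.25
position: [594.4, -319.6, 245.0]
tool_rot: [-3.141, 0.001, 0.411]
contact_force: [-0.9, 0.4, 0.2]
gripper_width: 1.0
```

Request:
{"op": "jog_arm", "data": {"motion": [[0, 0, 0, 0, 0, 0.09, 1], [0, 0, 0, 0, 0, 0.09, 1], [0, 0, 0, 0, 0, 0.09, 1], [0, 0, 0, 0, 0, 0.09, 1], [0, 0, 0, 0, 0, 0, 1], [0, 0, 0, 0, 0, 0, 1], [0, 0, 0, 0, 0, 0, 1], [0, 0, 0, 0, 0, 0, 1]]}}

```text
time_s: 18.05
position: [594.5, -319.7, 245.8]
tool_rot: [-3.142, 0.0, -0.147]
contact_force: [0.5, 1.3, 0.9]
gripper_width: 1.001
```

Run:
```python
from h import *
im,C,st=snap("wrist","w7"); print(st["time_s"],st["position"],st["tool_rot"],st["joint_positions"])
```

```text
18.05 [ 594.46127468 -319.6554635   245.81142716] [-3.14152828e+00  1.44740656e-04 -1.46769263e-01] [-5.47622157e-01  5.74253067e-01  1.06611920e+00  2.80057470e-06
  1.50137877e+00  1.16994324e+00]
```

View pics/w7.png

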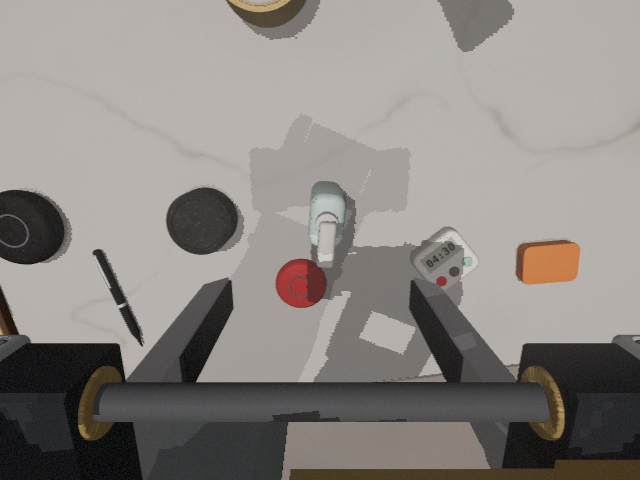

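Wrist view: the bottle body's top is at about cols 310–345, rows 182–235, with the nozzle head from (326,222) to (327,265), pointing toward the tool's −x. I'll take edges for accuracy.

Run:
```python
from h import *
im=cv2.imread("pics/w7.png"); st=arm.state(); C=cal("wrist",st)
for r in range(186,236,10):
    print(r,[tuple(int(v) for v in im[r,c][::-1]) for c in range(304,352,3)])
cv2.imwrite("pics/w7c.png",cv2.resize(im[170:280,275:375],None,fx=5.4,fy=5.4,interpolation=cv2.INTER_CUBIC))
for p in [(311,200),(345,200),(328,181),(326,245),(327,266)]:
    print(p,ray(C,p,95).round(1),ray(C,p,134).round(1))
```

```text
186 [(165, 161, 158), (165, 162, 158), (164, 158, 156), (114, 116, 114), (111, 116, 113), (113, 119, 116), (111, 116, 113), (109, 113, 111), (105, 112, 109), (107, 112, 110), (102, 106, 104), (96, 100, 99), (158, 153, 151), (165, 161, 157), (166, 161, 158), (165, 161, 158)]
196 [(165, 161, 157), (165, 159, 156), (154, 150, 147), (126, 133, 130), (157, 164, 162), (167, 174, 171), (171, 178, 175), (169, 177, 175), (164, 173, 170), (163, 173, 168), (160, 167, 164), (149, 158, 155), (118, 125, 124), (80, 89, 87), (100, 98, 97), (153, 147, 144)]
206 [(179, 172, 169), (183, 179, 175), (149, 155, 150), (173, 181, 178), (182, 191, 188), (187, 195, 192), (185, 194, 191), (186, 196, 192), (187, 195, 192), (186, 194, 191), (182, 190, 187), (179, 188, 185), (169, 178, 174), (147, 155, 152), (96, 92, 91), (101, 99, 96)]
216 [(184, 178, 175), (183, 178, 174), (153, 160, 156), (175, 183, 180), (183, 192, 188), (142, 139, 134), (195, 190, 185), (192, 188, 184), (193, 188, 183), (192, 187, 183), (133, 128, 124), (135, 142, 139), (165, 174, 169), (131, 139, 135), (123, 120, 116), (125, 121, 118)]
226 [(165, 161, 156), (165, 160, 156), (161, 168, 164), (176, 184, 181), (185, 181, 177), (167, 163, 158), (193, 188, 183), (192, 187, 183), (191, 185, 181), (188, 183, 179), (177, 172, 168), (108, 104, 102), (104, 110, 109), (79, 88, 86), (103, 97, 95), (96, 93, 90)]
(311, 200) [ 621.4 -313.4   95. ] [ 627.8 -315.4  134. ]
(345, 200) [ 617.1 -342.9   95. ] [ 623.9 -341.4  134. ]
(328, 181) [ 635.7 -330.5   95. ] [ 640.3 -330.5  134. ]
(326, 245) [ 578.7 -320.5   95. ] [ 590.2 -321.7  134. ]
(327, 266) [ 558.5 -318.5   95. ] [ 572.5 -319.9  134. ]
```

View pics/w7c.png

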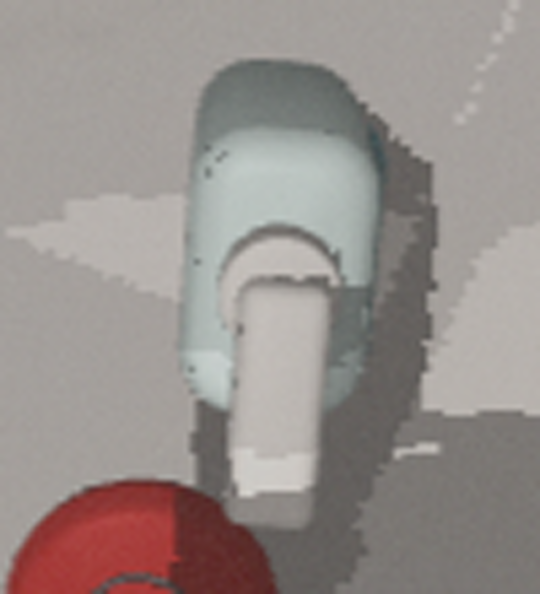

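Body centre ≈ (601,−324.5). The head tip lies 30 mm from it, which agrees with the given size. The bottle is turned 3.6° relative to the tool, so I'll align and descend to the gel_c height.

Request:
{"op": "jog_arm", "data": {"motion": [[0.015, 0.0075, 0, 0, 0, 0, 1], [0, 0, 0, 0, 0, 0.04, 1], [0, 0, 0.07, 0, 0, 0, 1], [0, 0, 0.07, 0, 0, 0, 1], [0, 0, 0.07, 0, 0, 0, 1], [0, 0, 0.06, 0, 0, 0, 1], [0, 0, 0.06, 0, 0, 0, 1], [0, 0, 0.042, 0, 0, 0, 1], [0, 0, 0, 0, 0, 0, 1], [0, 0, 0, 0, 0, 0, 1]]}}

```text
time_s: 19.1
position: [601.5, -324.7, 60.7]
tool_rot: [3.141, -0.0, -0.211]
contact_force: [-0.4, -0.3, 0.9]
gripper_width: 1.004
```

Request:
{"op": "jog_arm", "data": {"motion": [[0, 0, 0, 0, 0, 0, 0.1], [0, 0, 0, 0, 0, 0, 0.1], [0, 0, 0, 0, 0, 0, 0.1], [0, 0, 0, 0, 0, 0, 0.1], [0, 0, 0, 0, 0, 0, 0.1], [0, 0, 0, 0, 0, 0, 0.1], [0, 0, 0, 0, 0, 0, 0.1], [0, 0, 0, 0, 0, 0, 0.1], [0, 0, 0, 0, 0, 0, 0.1], [0, 0, 0, 0, 0, 0, 0.1]]}}

```text
time_s: 20.1
position: [601.3, -324.5, 60.0]
tool_rot: [3.142, -0.0, -0.212]
contact_force: [0.6, 0.2, -0.1]
gripper_width: 0.36
```

Run:
```python
from h import *
im,C,st=snap("wrist","w8"); print(st["time_s"],st["position"],st["tool_rot"],st["gripper_width"],st["contact_force"])
```

```text
20.1 [ 601.31769718 -324.54383338   59.96053899] [ 3.14157318e+00 -6.17607991e-05 -2.11713081e-01] 0.3599914886032894 [ 0.62567523  0.23371944 -0.14535778]
```

The bottle is gripped at 33.8 mm (34 expected). Lift it while turning +100.8°, then travel.

Request:
{"op": "jog_arm", "data": {"motion": [[0, 0, -0.03, 0, 0, 0, 0.1], [0, 0, -0.05, 0, 0, 0, 0.1], [0, 0, -0.06, 0, 0, -0.07, 0.1], [0, 0, -0.06, 0, 0, -0.09, 0.1], [0, 0, 0, 0, 0, -0.09, 0.1], [0, 0, 0, 0, 0, -0.09, 0.1], [0, 0, 0, 0, 0, -0.09, 0.1], [0, 0, 0, 0, 0, -0.09, 0.1], [0, 0, 0, 0, 0, -0.09, 0.1], [0, 0, 0, 0, 0, -0.09, 0.1]]}}

```text
time_s: 21.15
position: [601.3, -324.5, 161.0]
tool_rot: [3.141, -0.0, 0.894]
contact_force: [-0.4, -0.6, -2.2]
gripper_width: 0.358
```

Request:
{"op": "jog_arm", "data": {"motion": [[0, 0, 0, 0, 0, -0.09, 0.1], [0, 0, 0, 0, 0, -0.09, 0.1], [0, 0, 0, 0, 0, -0.09, 0.1], [0, 0, 0, 0, 0, -0.09, 0.1], [0, 0, 0, 0, 0, -0.06, 0.1], [0, 0, 0, 0, 0, 0, 0.1], [0, 0, 0, 0, 0, 0, 0.1]]}}

```text
time_s: 21.85
position: [601.3, -324.5, 160.6]
tool_rot: [3.141, 0.0, 1.545]
contact_force: [-0.3, -0.8, -2.3]
gripper_width: 0.36
```

Request:
{"op": "jog_arm", "data": {"motion": [[0.05, -0.009, 0, 0, 0, 0, 0.1], [0.09, -0.016, 0, 0, 0, 0, 0.1], [0.09, -0.016, 0, 0, 0, 0, 0.1], [0.09, -0.016, 0, 0, 0, 0, 0.1], [0.09, -0.016, 0, 0, 0, 0, 0.1], [0.09, -0.016, 0, 0, 0, 0, 0.1], [0.09, -0.016, 0, 0, 0, 0, 0.1], [0.09, -0.016, 0, 0, 0, 0, 0.1], [0.09, -0.016, 0, 0, 0, 0, 0.1], [0.06, -0.01, 0, 0, 0, 0, 0.1]]}}

```text
time_s: 22.85
position: [536.8, 94.7, 160.5]
tool_rot: [3.141, -0.0, 1.546]
contact_force: [0.2, -1.0, -1.8]
gripper_width: 0.361
```

Request:
{"op": "jog_arm", "data": {"motion": [[0.05, -0.012, 0, 0, 0, 0, 0.1], [0.03, -0.008, 0, 0, 0, 0, 0.1], [0.017, -0.004, 0, 0, 0, 0, 0.1], [0, 0, 0, 0, 0, 0, 0.1], [0, 0, 0, 0, 0, 0, 0.1], [0, 0, 0, 0, 0, 0, 0.1], [0, 0, 0, 0, 0, 0, 0.1], [0, 0, 0, 0, 0, 0, 0.1]]}}

```text
time_s: 23.65
position: [526.7, 140.4, 159.9]
tool_rot: [-3.142, 0.0, 1.547]
contact_force: [-0.4, 0.0, -1.5]
gripper_width: 0.362
```

Run:
```python
from h import *
im,C,st=snap("wrist","w9"); print(st["time_s"],st["position"],st["tool_rot"],st["gripper_width"],st["contact_force"])
```

```text
23.65 [526.71277073 140.3652025  159.92362208] [-3.14156519e+00  3.63081362e-05  1.54680386e+00] 0.361562535138091 [-0.39787537  0.04145035 -1.51636248]
```

View pics/w9.png

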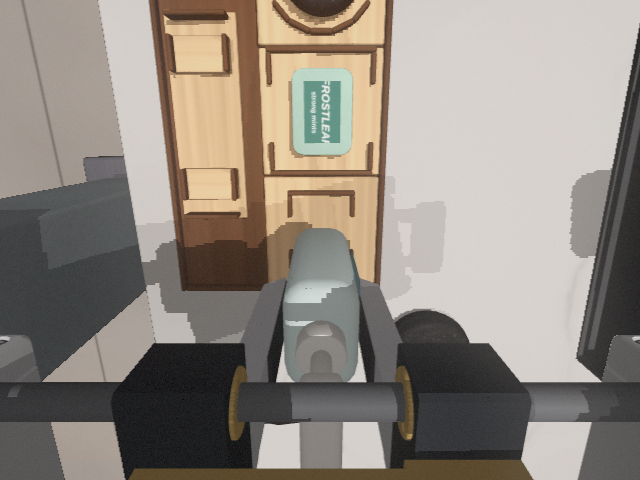

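The bottle is upright in the grip and in line with its nest: rib columns 288–354 have their middle at 321, and the pump is at 321. Lower it.

Request:
{"op": "jog_arm", "data": {"motion": [[0, 0, 0.04, 0, 0, 0, 0.1], [0, 0, 0.05, 0, 0, 0, 0.1], [0, 0, 0.03, 0, 0, 0, 0.1], [0, 0, 0.03, 0, 0, 0, 0.1], [0, 0, 0.02, 0, 0, 0, 0.1], [0, 0, 0, 0, 0, 0, 0.1], [0, 0, 0, 0, 0, 0, 0.1], [0, 0, 0, 0, 0, 0, 0.1]]}}

```text
time_s: 24.5
position: [527.0, 140.9, 75.8]
tool_rot: [3.14, -0.0, 1.548]
contact_force: [-0.0, -0.2, -1.7]
gripper_width: 0.359
```

Request:
{"op": "jog_arm", "data": {"motion": [[0, 0, 0.003, 0, 0, 0, 0.1], [0, 0, 0.002, 0, 0, 0, 0.1], [0, 0, 0, 0, 0, 0, 0.1], [0, 0, 0, 0, 0, 0, 0.1]]}}

```text
time_s: 24.9
position: [526.6, 140.8, 72.5]
tool_rot: [3.142, -0.0, 1.548]
contact_force: [-0.1, 0.2, -1.8]
gripper_width: 0.359
```

Request:
{"op": "jog_arm", "data": {"motion": [[0, 0, 0.001, 0, 0, 0, 0.1], [0, 0, 0, 0, 0, 0, 0.1], [0, 0, 0, 0, 0, 0, 0.6], [0, 0, 0, 0, 0, 0, 0.6], [0, 0, 0, 0, 0, 0, 0.6], [0, 0, 0, 0, 0, 0, 0.6]]}}

```text
time_s: 25.5
position: [526.6, 140.8, 72.0]
tool_rot: [3.142, -0.0, 1.548]
contact_force: [0.6, -0.0, 0.1]
gripper_width: 0.597
```

Request:
{"op": "jog_arm", "data": {"motion": [[0, 0, -0.04, 0, 0, 0, 0.7], [0, 0, -0.08, 0, 0, 0, 0.7], [0, 0, -0.08, 0, 0, 0, 0.7], [0, 0, -0.08, 0, 0, 0, 0.7], [0, 0, -0.04, 0, 0, 0, 0.7], [0, 0, 0, 0, 0, 0, 0.7], [0, 0, 0, 0, 0, 0, 0.7]]}}

```text
time_s: 26.2
position: [526.4, 140.8, 231.2]
tool_rot: [-3.141, 0.0, 1.548]
contact_force: [-0.2, -0.6, -0.1]
gripper_width: 0.702
```

Run:
```python
from h import *
im,C,st=snap("wrist","w10"); print(st["time_s"],st["position"],st["tool_rot"])
def dark(im,C,z):
    H,S,V=cv2.split(cv2.cvtColor(im,cv2.COLOR_BGR2HSV))
    blobs((V<85)&(S<90),C,z,60,9000)
dark(im,C,6)
t,Ct,_=snap("top","top2"); 
roi=np.full(t.shape,255,np.uint8); roi[215:280,295:320]=t[215:280,295:320]
dark(roi,Ct,6)
s,_,_=snap("side","side2")
cv2.imwrite("pics/c2.png",np.hstack([cv2.resize(im,(560,420))[:, :],cv2.resize(s[180:250,265:335],(240,420),interpolation=cv2.INTER_CUBIC)]))
```

```text
26.2 [526.36755282 140.79267996 231.21516646] [-3.14107996e+00  6.79225861e-05  1.54751797e+00]
px [387. 453.] xy [ 607.9 -180.2] size [62.8 75.6] ang 88.7
px [293. 376.] xy [484.3 -64. ] size [55.6 12.6] ang 7.5
px [344. 368.] xy [551.1 -54.7] size [69.5 12.2] ang 8.0
px [430. 304.] xy [653.7  30.9] size [21.2 78.8] ang 33.5
px [295. 263.] xy [495.5  86.5] size [ 7.2 28.5] ang 88.7
px [322.   5.] xy [531.9 340.4] size [11.6 23.6] ang 88.6
px [322.  17.] xy [531.7 330.6] size [31.2 61.3] ang 88.6
```

View pics/c2.png

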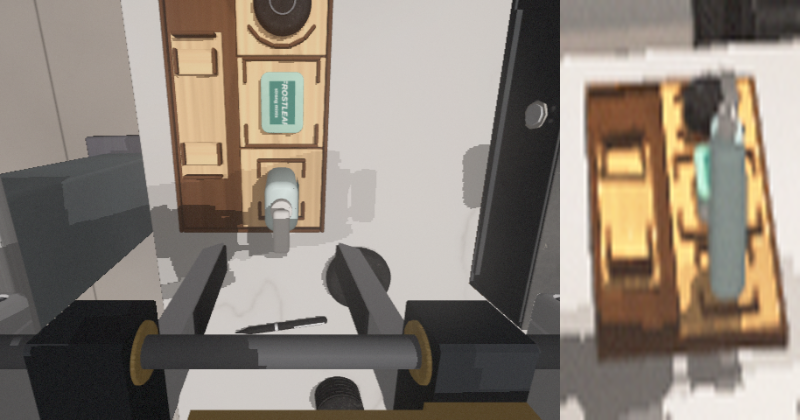

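The bottle stands upright in its nest, seen from both wrist and side. The pen's centre is ≈ (521.5,−59.5), with its axis at 8°. Moving over it.

Request:
{"op": "jog_arm", "data": {"motion": [[-0.05, 0, 0, 0, 0, 0, 0.7], [-0.09, 0, 0, 0, 0, 0, 0.7], [-0.09, 0, 0, 0, 0, 0, 0.7], [-0.09, 0, 0, 0, 0, 0, 0.7], [-0.05, 0, 0, 0, 0, 0.08, 0.7], [-0.03, 0, 0, 0, 0, 0.09, 0.7], [0, 0, 0, 0, 0, 0.09, 0.7], [0, 0, 0.03, 0, 0, 0.09, 0.7], [0, 0, 0.03, 0, 0, 0.09, 0.7], [0, 0, 0.03, 0, 0, 0.09, 0.7]]}}

```text
time_s: 27.35
position: [519.7, -58.9, 185.3]
tool_rot: [-3.14, 0.001, 0.709]
contact_force: [-0.0, -0.3, -0.1]
gripper_width: 0.702
```

Request:
{"op": "jog_arm", "data": {"motion": [[0, 0, 0.03, 0, 0, 0.09, 0.7], [0, 0, 0.03, 0, 0, 0.09, 0.7], [0, 0, 0.02, 0, 0, 0.09, 0.7], [0, 0, 0, 0, 0, 0.097, 0.7], [0, 0, 0, 0, 0, 0, 0.7], [0, 0, 0, 0, 0, 0, 0.7], [0, 0, 0, 0, 0, 0, 0.7], [0, 0, 0, 0, 0, 0, 0.7]]}}

```text
time_s: 28.15
position: [520.1, -58.9, 147.0]
tool_rot: [3.142, -0.0, 0.143]
contact_force: [1.0, 0.4, 0.3]
gripper_width: 0.702
```

Run:
```python
from h import *
im,C,st=snap("wrist","w11"); print(st["time_s"],st["position"],st["tool_rot"])
H,S,V=cv2.split(cv2.cvtColor(im,cv2.COLOR_BGR2HSV))
m=((V<85)&(S<90)).astype(np.uint8)
blobs(m,C,6,60,20000); print("closed"); blobs(cv2.morphologyEx(m,cv2.MORPH_CLOSE,np.ones((25,3))),C,6,60,20000)
t=cv2.imread("pics/top0.png");H,S,V=cv2.split(cv2.cvtColor(t,cv2.COLOR_BGR2HSV))
m=(V<130);m[:215]=0;m[280:]=0;m[:,:295]=0;m[:,320:]=0
print("top");blobs(cv2.morphologyEx(m.astype(np.uint8),cv2.MORPH_CLOSE,np.ones((5,3))),cal("top"),6,20)
```

```text
28.15 [520.08753061 -58.92478909 146.99162015] [ 3.14155661e+00 -1.55241520e-04  1.43154662e-01]
px [324. 270.] xy [483.1 -64.9] size [56.6  9.9] ang 8.0
px [324. 196.] xy [550.7 -55.9] size [70.8  9.4] ang 8.1
px [158. 220.] xy [505.8  84.2] size [  5.4 147.7] ang 89.3
px [502. 153.] xy [ 603.2 -195.8] size [74.6 86.1] ang 13.7
px [243.  86.] xy [626.2  19.5] size [87.9 86. ] ang 52.0
closed
px [324. 227.] xy [520.4 -59.8] size [132.  10.] ang 7.8
px [503. 155.] xy [ 603.2 -195.8] size [74.6 86.1] ang 13.7
px [243.  86.] xy [626.2  19.5] size [87.9 86. ] ang 52.0
top
px [307. 247.] xy [521.7 -59.2] size [129.7  11.7] ang 7.8
```

The pen's centre is (520.5,−59.8) and its length 132 mm, which agrees with the given size. Descend and grip.

Request:
{"op": "jog_arm", "data": {"motion": [[0, 0.0015, 0.05, 0, 0, 0, 0.7], [0, 0, 0.07, 0, 0, 0, 0.7], [0, 0, 0.06, 0, 0, 0, 0.7], [0, 0, 0.05, 0, 0, 0, 0.7], [0, 0, 0.03, 0, 0, 0, 0.7], [0, 0, 0.009, 0, 0, 0, 0.7], [0, 0, 0, 0, 0, 0, 0.7], [0, 0, 0, 0, 0, 0, 0.7]]}}

```text
time_s: 29.0
position: [520.6, -59.7, 13.1]
tool_rot: [3.141, -0.001, 0.141]
contact_force: [-0.3, -0.6, -0.3]
gripper_width: 0.702
```

Request:
{"op": "jog_arm", "data": {"motion": [[0, 0, 0, 0, 0, 0, 0], [0, 0, 0, 0, 0, 0, 0], [0, 0, 0, 0, 0, 0, 0], [0, 0, 0, 0, 0, 0, 0], [0, 0, 0, 0, 0, 0, 0], [0, 0, 0, 0, 0, 0, 0], [0, 0, 0, 0, 0, 0, 0], [0, 0, 0, 0, 0, 0, 0], [0, 0, 0, 0, 0, 0, 0], [0, 0, 0, 0, 0, 0, 0]]}}

```text
time_s: 30.0
position: [520.2, -59.7, 12.4]
tool_rot: [-3.142, 0.0, 0.141]
contact_force: [0.0, 0.4, -0.1]
gripper_width: 0.108
```

Gripped at 10 mm. Lift high, turn +80.6°, and travel over the pen rest.

Request:
{"op": "jog_arm", "data": {"motion": [[0, 0, -0.03, 0, 0, 0, 0], [0, 0, -0.05, 0, 0, -0.04, 0], [0, 0, -0.05, 0, 0, -0.08, 0], [0, 0, -0.05, 0, 0, -0.09, 0], [0, 0, -0.05, 0, 0, -0.09, 0], [0, 0, -0.05, 0, 0, -0.09, 0], [0, 0, -0.05, 0, 0, -0.09, 0], [0, 0, -0.05, 0, 0, -0.09, 0], [0, 0, -0.02, 0, 0, -0.09, 0], [0, 0, 0, 0, 0, -0.09, 0]]}}

```text
time_s: 31.0
position: [520.7, -59.8, 214.2]
tool_rot: [3.139, -0.0, 1.325]
contact_force: [0.1, -0.5, -0.9]
gripper_width: 0.107
```

Request:
{"op": "jog_arm", "data": {"motion": [[0, 0, 0, 0, 0, -0.09, 0], [0, 0, 0, 0, 0, -0.056, 0], [0.04, -0.0124, 0, 0, 0, 0, 0], [0.08, -0.025, 0, 0, 0, 0, 0], [0.08, -0.025, 0, 0, 0, 0, 0], [0.08, -0.025, 0, 0, 0, 0, 0], [0.08, -0.025, 0, 0, 0, 0, 0], [0.08, -0.025, 0, 0, 0, 0, 0], [0.08, -0.025, 0, 0, 0, 0, 0], [0.04, -0.0124, 0, 0, 0, 0, 0]]}}

```text
time_s: 32.0
position: [437.9, 224.7, 212.5]
tool_rot: [-3.142, -0.0, 1.55]
contact_force: [-0.1, -1.1, 0.2]
gripper_width: 0.104
```

Request:
{"op": "jog_arm", "data": {"motion": [[0.02, -0.006, 0, 0, 0, 0, 0], [0.008, -0.003, 0, 0, 0, 0, 0], [0, 0, 0, 0, 0, 0, 0], [0, 0, 0, 0, 0, 0, 0], [0, 0, 0, 0, 0, 0, 0], [0, 0, 0, 0, 0, 0, 0]]}}

```text
time_s: 32.6
position: [435.1, 235.7, 212.5]
tool_rot: [3.142, -0.0, 1.547]
contact_force: [-0.2, 0.1, 0.5]
gripper_width: 0.103
```

Run:
```python
from h import *
im,C,st=snap("wrist","w12"); print(st["time_s"],st["position"],st["tool_rot"],st["gripper_width"])
H,S,V=cv2.split(cv2.cvtColor(im,cv2.COLOR_BGR2HSV))
print("pen"); blobs(cv2.morphologyEx(((V<70)&(S<90)).astype(np.uint8),cv2.MORPH_CLOSE,np.ones((25,3))),C,st["position"][2]-7,100,9000)
print("light");blobs((V>110)&(S>70),C,16,300,30000)
for y in (239-75,239+75): print(proj(C,(435,y,16)))
t=cv2.imread("pics/top0.png");C=cal("top");H,S,V=cv2.split(cv2.cvtColor(t,cv2.COLOR_BGR2HSV))
m=(V>150)&(S>70); m[:261]=0; m[:,:120]=0;m[300:]=0;m[:,256:]=0
print("top z16");blobs(m,C,16,100)
```

```text
32.6 [435.14487496 235.73916367 212.45689919] [ 3.14154551e+00 -6.14085109e-06  1.54741868e+00] 0.10336114349881506
pen
px [617. 400.] xy [600.1 167.7] size [27.8 32.5] ang 12.0
px [635. 312.] xy [598.6 225.1] size [ 6.8 39.2] ang 12.0
px [231. 247.] xy [391.5 267.9] size [56.7 17.6] ang 80.5
light
px [382.  45.] xy [493.3 394.7] size [  3.2 172.6] ang 88.6
px [285. 143.] xy [401.7 306. ] size [185.    3.8] ang 88.7
[322.89732449 285.57509889]
[319.40481642 140.63335051]
top z16
px [192. 278.] xy [434.4 234.6] size [159.2  54.9] ang 88.6
```

View pics/w12.png

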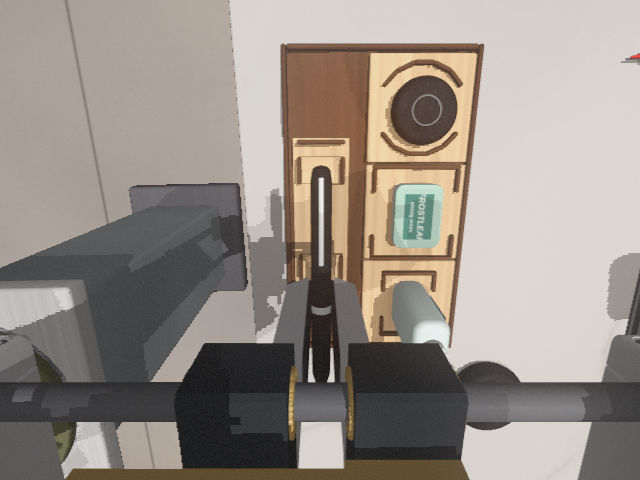

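Wrist view (picture 16, the last): the pen lies along column 321, centred on the rest (columns 292–349, end stop at row 141). The reader, tin and bottle sit in their nests. Lower it.

Request:
{"op": "jog_arm", "data": {"motion": [[0, 0, 0.06, 0, 0, 0, 0], [0, 0, 0.09, 0, 0, 0, 0], [0, 0, 0.09, 0, 0, 0, 0], [0, 0, 0.06, 0, 0, 0, 0], [0, 0, 0.04, 0, 0, 0, 0], [0, 0, 0.02, 0, 0, 0, 0], [0, 0, 0.006, 0, 0, 0, 0], [0, 0, 0, 0, 0, 0, 0], [0, 0, 0, 0, 0, 0, 0], [0, 0, 0, 0, 0, 0, 0]]}}

```text
time_s: 33.65
position: [435.3, 236.5, 30.4]
tool_rot: [3.14, -0.001, 1.548]
contact_force: [0.4, 0.0, -0.3]
gripper_width: 0.108
```

Request:
{"op": "jog_arm", "data": {"motion": [[0, 0, 0.002, 0, 0, 0, 0], [0, 0, 0.001, 0, 0, 0, 0], [0, 0, 0, 0, 0, 0, 0], [0, 0, 0, 0, 0, 0, 0], [0, 0, 0, 0, 0, 0, 0]]}}

```text
time_s: 34.15
position: [435.1, 236.4, 28.4]
tool_rot: [3.141, -0.0, 1.548]
contact_force: [-2.2, -1.0, 5.3]
gripper_width: 0.109
```

Request:
{"op": "jog_arm", "data": {"motion": [[0, 0, 0, 0, 0, 0, 0.3], [0, 0, 0, 0, 0, 0, 0.3], [0, 0, 0, 0, 0, 0, 0.3], [0, 0, 0, 0, 0, 0, 0.3], [0, 0, 0, 0, 0, 0, 0.3]]}}

```text
time_s: 34.65
position: [434.9, 236.3, 27.9]
tool_rot: [-3.141, 0.0, 1.548]
contact_force: [0.3, -0.0, 1.8]
gripper_width: 0.299
```

Request:
{"op": "jog_arm", "data": {"motion": [[0, 0, -0.02, 0, 0, 0, 0.3], [0, 0, -0.06, 0, 0, 0, 0.3], [0, 0, -0.09, 0, 0, 0, 0.3], [0, 0, -0.09, 0, 0, 0, 0.3], [0, 0, -0.09, 0, 0, 0, 0.3], [0, 0, -0.05, 0, 0, 0, 0.3], [0, 0, -0.02, 0, 0, 0, 0.3], [0, 0, 0, 0, 0, 0, 0.3], [0, 0, 0, 0, 0, 0, 0.3]]}}

```text
time_s: 35.55
position: [434.4, 236.1, 236.6]
tool_rot: [-3.14, 0.001, 1.548]
contact_force: [-0.6, -0.0, -0.5]
gripper_width: 0.299
```

Run:
```python
from h import *
im,C,st=snap("wrist","w13"); print(st["time_s"],st["position"],st["tool_rot"],st["gripper_width"])
H,S,V=cv2.split(cv2.cvtColor(im,cv2.COLOR_BGR2HSV)); b,g,r=[x.astype(int) for x in cv2.split(im)]
m=((V<65)&(S<90)); m[360:]=0
print("dark z22"); blobs(cv2.morphologyEx(m.astype(np.uint8),cv2.MORPH_CLOSE,np.ones((25,3))),C,22,100,9000)
print("green/blue"); blobs(cv2.morphologyEx((g-r>5).astype(np.uint8),cv2.MORPH_CLOSE,np.ones((9,9))),C,30,200,9000)
s,_,_=snap("side","side3"); t,Ct,_=snap("top","top3")
a=cv2.absdiff(cv2.imread("pics/top0.png"),t).max(2); 
for n,(x,y) in dict(lids=(357,216),timer=(458,252),red=(393,253),orange=(505,261),big=(278,207)).items(): print(n,"diff",a[y-15:y+15,x-15:x+15].mean().round(1))
```

```text
35.55 [434.43055805 236.08838481 236.55645735] [-3.13974331e+00  8.78747676e-04  1.54836689e+00] 0.29851079322960183
dark z22
px [440. 353.] xy [574.   69.6] size [ 21.6 134.6] ang 88.8
px [193. 349.] xy [285.4  84.4] size [ 38.8 134.9] ang 88.8
px [ 29. 338.] xy [90.5 92.8] size [40.4 88.3] ang 54.8
px [355. 322.] xy [469.3 110.4] size [ 12.3 102.6] ang 9.7
px [288. 309.] xy [393.9 127.2] size [133.   12.5] ang 78.8
px [629. 294.] xy [776.  139.1] size [ 29.6 129.4] ang 12.1
px [322. 244.] xy [433.3 200.9] size [53.7  7.7] ang 88.9
px [240. 238.] xy [339.6 212.8] size [102.5  23.6] ang 90.0
green/blue
px [210. 447.] xy [287.7 -58.8] size [45.7 31.7] ang 88.8
px [155. 438.] xy [218.  -42.3] size [39.3 94.1] ang 25.9
px [178. 423.] xy [252.7 -17.3] size [36.3 55.2] ang 24.4
px [416. 315.] xy [537.9 124.4] size [50.  75.3] ang 20.1
px [412. 211.] xy [528.7 240.6] size [63.4 46.3] ang 88.7
lids diff 7.8
timer diff 9.5
red diff 9.4
orange diff 9.6
big diff 7.9
```

Run:
```python
from h import *
st=arm.state(); im=cv2.imread("pics/w13.png"); C=cal("wrist",st)
H,S,V=cv2.split(cv2.cvtColor(im,cv2.COLOR_BGR2HSV))
m=((V<85)&(S<90)).astype(np.uint8); w=np.zeros_like(m); w[130:272,306:338]=1
blobs(m*w,C,22,30)
a=cv2.imread("pics/top0.png"); b=cv2.imread("pics/top3.png")
print("bg diff",cv2.absdiff(a,b).max(2)[150:190,450:600].mean().round(1))
```

```text
px [322. 246.] xy [433.8 202.6] size [52.4  8.7] ang 88.6
px [322. 185.] xy [435.4 269.5] size [70.5  8.4] ang 88.6
bg diff 9.7
```

The pen lies from y = 176 to 305 between the stops (about 160–310), at x ≈ 434.6 and 88.6°. The other things are unmoved, with differences at or below the background noise. Handing in.

```bash
python3 -c "
from cell import arm
print(arm.hand_in(), arm.state()['time_s'])"
```

```text
the job is handed in; nothing more can be done
the job is handed in; nothing more can be done
```

I placed the card reader, mint tin, gel bottle and pen in their nests, in that order, and handed the job in at about 36 s. The arm was clear of everything. No verdict was reported.

**Last checks**
- **Card reader:** it was at (531.5, 340.6), within 1 mm of its nest's measured centre, when checked just after placing. It was still inside the ribs in the last picture I viewed.
- **Mint tin:** it is at (529, 240.6), square to its nest and within 1 mm of its centre.
- **Gel bottle:** it stands upright inside its ribs, seen from the wrist and side cameras after release. I judged this by eye.
- **Pen:** it lies along the rest at x ≈ 434.6, from y = 176 to 305, between the end stops at about 160 and 310. I measured this but could not view it, as my 16 pictures were used up.
- **Left in place:** the lids, timer, red disc, large black disc and orange tin show no change beyond picture noise.

**What disagreed**
- **Tin size:** it measured 63 × 46 mm and gripped at 46 mm wide, but the description says 74 × 62 mm. It was the only green mint tin at the front of the counter, so I used it.
- **Arm overshoot:** after fast moves the arm overshot by about 5 mm. I corrected for this before releasing the tin and let the arm settle after later moves.

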